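Open the clay damp chest by its pop-out T-handle

TASK

Open the blue damp chest: press the red button in its lid, gently, until the black T-handle pops out, turn the handle counter-clockwise (seen from above) all the way to its stop to unlatch it, then raise the lid by the handle until its front edge stands about 7 cm up, and let go; the lid stays where it is left. Do not press hard on the button or chest, do not pull hard on the lid while it is latched, and do not shift the other things on the table.

Things in the scene. Friction and masses are not known exactly. Their poses are not given: they have to be found in the camera images.
- chest: Blue steel damp chest fixed to the table, 260 mm deep (x), 320 wide (y), 130 high; origin at the centre of its underside, -x is its front (towards the robot when unturned). A flat lid 12 mm thick covers it (top at 142 mm when shut), hinged along the rear (+x) edge. Pressing more than 20 N on the button, or on the chest before the handle is out, does damage.
- lid_hinge (a point): Middle of the lid's hinge line, at the underside of the lid's rear edge (130, 0, 130 mm in the chest's frame). Axes move with the lid: x from front to rear, y along the hinge, z out of the lid's top.
- button_collar (a point): Centre of the red button's steel collar (38 mm across, 3 high), at the lid's top surface, 88 mm behind the handle's axis. z out of the lid. The button, 26 mm across, stands above it: its top is 10 to 26 mm above the lid's top, differing each time and not measured. Travel 6 mm to a hard stop, 1.5 N rising to 4.5 N; it frees the handle about 4.5 mm down, at about 4 N, and springs back.
- handle_bar (a point): Centre of the T-handle's black bar, 90 mm long (x), 16 wide (y), 16 high (z). At first sunk in a 112 x 40 mm pan, its top level with the lid's, its length from front to rear, on the lid's middle line 185 mm in front of the hinge (75 mm behind the front edge). Popped out it stands 34 mm higher, 18 mm free below it. Moves with the handle.
- handle_pop (a joint): How far the handle has popped out of the lid, m: 0 sunk and caught, 0.034 fully out (a 2 to 7 N spring keeps it out).
- handle_turn (a joint): Turn of the T-handle, rad, counter-clockwise seen from above: 0 latched, 1.40 hard stop; the latch tongue leaves its keeper at about 0.95. It cannot turn until popped out at least 0.02 m. Friction of about 0.12 N m; stays where it is left.
- keeper (a joint): How far the spring-mounted keeper inside the chest, which the latch tongue hooks under, is strained by pulling the lid up while latched, m: 0 at rest; more than 0.004 (a pull of about 25 N at the handle) damages it.
- lid (a joint): Opening angle of the lid, rad: 0 shut, 0.6 the limit; 0.27 lifts the front edge by 70 mm. Counterbalanced: 2 to 5 N at the handle lifts it and it stays where it is left.
- clay_bird: Bystander, leave alone: dark brown clay bird whistle, unfired, about 75 mm long and 97 mm tall; origin at the centre of its underside.
- red_bird: Bystander, leave alone: red glazed bird whistle, about 65 mm long and 85 mm tall; origin at the centre of its underside.
- glass_bowl: Bystander, leave alone: clear empty glass bowl, 150 mm across, 75 mm tall; origin at the centre of its underside.
- wood_knife: Bystander, leave alone: flat wooden modelling knife, 180 mm long, 8 mm thick, lying; origin at the centre of its underside.
- plaster_mould: Bystander, leave alone: white two-part plaster mould block, 85 x 60 x 50 mm; origin at the centre of its underside.
- slip_jar: Bystander, leave alone: blue jar with a white cap, 60 mm across, 90 mm tall; origin at the centre of its underside.
- brush: Bystander, leave alone: brush with a dark wooden handle, lying; origin at the centre of its underside.

How it is judged:
By the outcome, as a careful person would: the job done as asked, in the order asked, and still so for the second after the job is handed in, with the robot touching nothing.
It also fails if it takes over 54 s, if anything falls off the work surface, if the arm or the gripper's body presses on something with over 40 N, if the wrist force passes 120 N, or if a joint passes its speed limit or range.

ROBOT

A 6-joint arm with a two-finger parallel gripper is mounted at the origin on the work surface. World frame = base frame: x ahead of the robot, y to its left, z up, the work surface at z = 0. Lengths are in m, angles in rad, forces in N, time in s.
With the tool pointing down it reaches from about 0.35 to 0.975 m from the base axis. Payload 4.9 kg.
Tool frame: the origin (TCP) lies midway between the tips of the shut fingers; the grasp point (between the pads) lies bot.grip_point_offset behind it (bot.grip_point_offset is the distance from the TCP to the grasp point, in m); y points along the fingers, z is the direction in which the jaws open and shut, and the axes are right-handed (so a half turn about y gives the same grasp; the last joint's range is limited). The gripper opens to 85 mm and grips with 20 to 120 N. Pads are 22 mm wide; open, the fingers measure 114 mm over their backs; the gripper's body (76 mm by 85 mm) begins 54 mm behind the grasp point. The pads swing forward as they close: fully open they stand 13 mm farther back than shut.
Start: joints at [-1.396, 0.053, 1.613, -0, 1.476, -0.119], TCP at [0.181, -0.598, 0.231] pointing down, gripper open.
Joint ranges: [-3.01, 3.01], [-1.01, 2.22], [0.06, 2.58], [-1.02, 4.17], [0.09, 2.62], [-3.14, 3.14]. Speed limits (rad/s): [2.57, 2.57, 3.14, 3.14, 3.14, 3.14].

INTERFACE

Orientations are given as a unit quaternion [w, x, y, z].
In Python, from station import bot, eyes gives the robot as it stands.
- The arm moves only by the tool carry_out, never from a script. Its argument "targets" is a list of rows, each a list of 4 numbers: the shift along the tool's x, y, z scaled (see below), then the turn about the tool's y scaled (see below). A call has 1 to 20 rows; each row shifts and turns the commanded pose from where the row before left it, along the tool's axes as they then stand; what a row does not reach is not made up. The controller multiplies each number of a shift by 75 mm and each number of a turn by 360 degrees. A row lasts 1/8 s, in which the tool goes at most 62.5 mm and 10.7 degrees, less where a joint would pass 70% of its speed; a pose out of reach is approached as far as the arm can. A call with a number of a shift or a turn outside -1 to 1 is refused whole. A call with a gripper value outside its range is refused whole. "gripper" is the closure, from -1 (fully open) to 1 (shut), set as the call begins (left out, the last holds). The fingers move at their own pace and stop on an object; the grip force is fixed at half the most. Time passes only in rows, so rows that do not move let the fingers close. It gives the time, the measured TCP pose, the force and the opening at its end, in the units of the state.
- bot.state(): the state, without advancing time (a new reading comes with each control period).
- eyes.capture(name): name is "scene" or "top" or "wrist"; returns the picture (420x560x3 uint8, red, green, blue); there is no depth.
- eyes.camera_params(name): a dict with "K" (3x3 intrinsics, pixels), "rvec" (rotation vector, rad) and "tvec" (3), from world to camera coordinates, as OpenCV has them. Camera axes: x right, y down, z forward; pixel columns grow to the right and rows downward; lengths in m; the calibration is good to about 2 mm. A picture is of the moment at which its call begins: read the wrist's pose just before it. camera_params takes no time and is no camera call; for the wrist camera it gives the pose at the moment of the call.
- bot.job_done(): hands the job in, once; it reports no verdict.
The state is a dict: "t": time; "joint_positions": joint angles; "joint_velocities": joint speeds; "joint_torque": joint torques, N m; "position": TCP position; "orientation": TCP orientation; "wrist_force": force on the tool from outside, world axes, zero at the start; "wrist_torque": the same for the moment, N m; "grip_width": finger opening in m.
Only numpy, scipy, OpenCV 4.12 (cv2) and the standard library are available. Lean on these libraries where they do the work, as an engineer would, in place of code of your own. Each camera call takes 0.05 s, during which the arm holds its last target.

## Working session

There is one attempt and no reset: what is moved stays moved. The work goes in short steps, Python scripts to look and compute and a tool call to move; the robot and the scene stay as the last step left them, time stands still between calls to the robot, and variables do not carry over. Pictures are saved under pics/ and viewed, and the job is handed in when it is done.

Besides the shell and the picture viewer there is one more tool, called after "Call:" in YAML: its name, and indented under it one key for each argument. carry_out: Moves the arm, as the interface text tells. Shifts and turns lie within -1 to 1; 1 stands for 75 mm of shift or 360 degrees of turn. Its arguments: {"type":"object","properties":{"targets":{"type":"array","items":{"type":"array","items":{"type":"number","minimum":-1,"maximum":1}}},"gripper":{"type":"number"}},"required":["targets"]}

```bash
ls; mkdir -p pics; python3 - <<'E'
from station import bot, eyes
import cv2
s=bot.state(); print({k:(v if not hasattr(v,'__len__') else [round(float(x),4) for x in v]) for k,v in s.items()}); print(bot.grip_point_offset)
for n in ("scene","top","wrist"):
    p=eyes.camera_params(n); print(n,p)
    cv2.imwrite(f"pics/{n}0.png",cv2.cvtColor(eyes.capture(n),cv2.COLOR_RGB2BGR))
E
```

```text
pics
{'t': 0.0, 'joint_positions': [-1.396, 0.0533, 1.6143, 0.0, 1.476, -0.119], 'joint_velocities': [-0.0017, -0.0024, 0.0028, -0.0002, 0.0002, -0.0008], 'joint_torque': [-0.0002, -39.3682, -37.0175, -0.0001, 0.0071, -0.0], 'position': [0.1809, -0.5976, 0.2301], 'orientation': [0.1035, -0.1035, 0.7002, -0.6988], 'wrist_force': [0.8812, -0.4389, 0.3134], 'wrist_torque': [-0.013, -0.0527, 0.0121], 'grip_width': 0.08531268012107648}
0.0187
scene {'K': array([[521.05133132,   0.        , 283.76833698],
       [  0.        , 521.05133132, 220.95769515],
       [  0.        ,   0.        ,   1.        ]]), 'rvec': array([ 2.38620317,  0.85823795, -0.26248615]), 'tvec': array([-0.40990094, -0.1882556 ,  1.70260245])}
top {'K': array([[445.45854888,   0.        , 275.34116395],
       [  0.        , 445.45854888, 210.14838195],
       [  0.        ,   0.        ,   1.        ]]), 'rvec': array([ 2.15065186, -2.19574394,  0.07628543]), 'tvec': array([0.03136787, 0.49286865, 1.26367125])}
wrist {'K': array([[296.73324437,   0.        , 282.7066997 ],
       [  0.        , 296.73324437, 207.47364879],
       [  0.        ,   0.        ,   1.        ]]), 'rvec': array([-2.29791847,  1.70516486,  0.28716811]), 'tvec': array([-0.62420592, -0.04139459,  0.38028827])}
```

View pics/scene0.png

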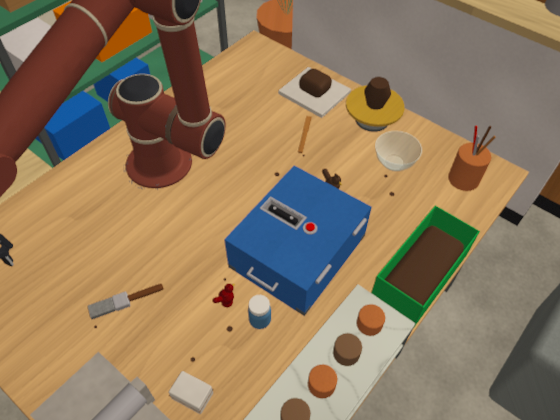

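View pics/top0.png

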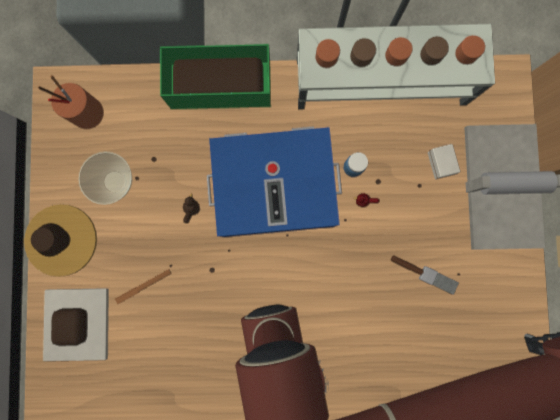

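View pics/wrist0.png

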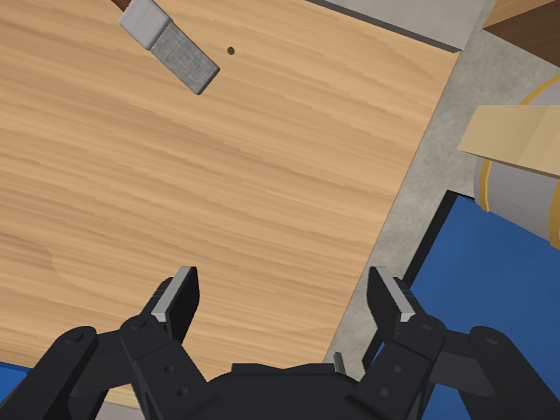

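Top view: button at about (272,168), handle pan at about (276,201), chest turned slightly. Next I'll measure these by ray casting in both views.

```bash
cat > h.py <<'E'
import numpy as np, cv2
from station import bot, eyes
from scipy.spatial.transform import Rotation as R
def ray(p,uv):
    Rm,_=cv2.Rodrigues(p["rvec"]); c=-Rm.T@p["tvec"].ravel()
    d=Rm.T@np.linalg.inv(p["K"])@np.array([uv[0],uv[1],1.]); return c,d
def onplane(p,uv,z):
    c,d=ray(p,uv); return c+d*(z-c[2])/d[2]
def proj(p,X): return cv2.projectPoints(np.array(X,float).reshape(-1,3),p["rvec"],p["tvec"],p["K"],None)[0].reshape(-1,2)
def biggest(m,roi):
    x0,x1,y0,y1=roi; k=np.zeros(m.shape,np.uint8); k[y0:y1,x0:x1]=m[y0:y1,x0:x1]
    cs,_=cv2.findContours(k,cv2.RETR_EXTERNAL,cv2.CHAIN_APPROX_NONE); return max(cs,key=cv2.contourArea)
def cen(c): M=cv2.moments(c); return np.array([M['m10'],M['m01']])/M['m00']
def tri(rs):
    A=0;b=0
    for c,d in rs:
        d=d/np.linalg.norm(d);P=np.eye(3)-np.outer(d,d);A=A+P;b=b+P@c
    return np.linalg.solve(A,b)
def toolmat():
    q=bot.state()["orientation"]; return R.from_quat([q[1],q[2],q[3],q[0]]).as_matrix()
def st():
    s=bot.state(); print('t',round(s['t'],2),'pos',np.round(s['position'],4),'F',np.round(s['wrist_force'],2),'M',np.round(s['wrist_torque'],2),'w',round(s['grip_width'],4))
    return s
E
python3 - <<'E'
from h import *
rs=[];
for n,roi in(("top",(205,345,120,245)),("scene",(225,375,165,305))):
    im=cv2.imread(f"pics/{n}0.png"); p=eyes.camera_params(n); h=cv2.cvtColor(im,cv2.COLOR_BGR2HSV)
    red=(((h[...,0]<8)|(h[...,0]>172))&(h[...,1]>150)&(h[...,2]>100)).astype(np.uint8)
    c=biggest(red,roi); uv=cen(c); print(n,"button",uv,cv2.contourArea(c)); rs.append(ray(p,uv))
    print([np.round(onplane(p,uv,z),4) for z in(.142,.15,.16,.168)])
    x0,x1,y0,y1=roi
    blue=((h[...,0]>100)&(h[...,0]<125)&(h[...,1]>130)).astype(np.uint8)
    c=biggest(blue,roi)
    if n=="top":
        r=cv2.minAreaRect(c); bx=cv2.boxPoints(r); W=[onplane(p,b,.142) for b in bx]; print(np.round(bx,1),np.round(W,4))
    # handle pan: non-blue inside the lid
    hull=np.zeros(red.shape,np.uint8); cv2.fillPoly(hull,[cv2.convexHull(c)],1)
    gray=((h[...,1]<90)&(hull>0)).astype(np.uint8)
    gray=cv2.morphologyEx(gray,cv2.MORPH_CLOSE,np.ones((5,5)))
    roi2=(262,290,176,226) if n=="top" else (258,308,196,232)
    c=biggest(gray,roi2); r=cv2.minAreaRect(c); W=[onplane(p,b,.142) for b in cv2.boxPoints(r)]; print("pan",r,np.round(W,4),np.round(np.mean(W,0),4))
    k=2.5; cr=im[y0-20:y1+20,x0-20:x1+20]; cv2.imwrite(f"pics/{n}0c.png",cv2.resize(cr,None,fx=3,fy=3,interpolation=cv2.INTER_CUBIC))
X=tri(rs); print("button tri",X)
for n,uvs in(("top",0),("scene",1)): print(proj(eyes.camera_params(n),X))
T=toolmat(); print(T)
E
```

```text
top button [271.84090909 167.63636364] 44.0
[array([0.5957, 0.0267, 0.142 ]), array([0.5943, 0.0265, 0.15  ]), array([0.5925, 0.0264, 0.16  ]), array([0.591 , 0.0262, 0.168 ])]
[[208.6 138.4]
 [329.  127.3]
 [337.9 225.1]
 [217.6 236.1]] [[ 0.6778  0.1927  0.142 ]
 [ 0.7001 -0.1266  0.142 ]
 [ 0.441  -0.1421  0.142 ]
 [ 0.4187  0.1714  0.142 ]]
pan ((275.0287170410156, 200.3155975341797), (49.704124450683594, 19.917863845825195), 84.80557250976562) [[ 0.5728  0.0507  0.142 ]
 [ 0.5764 -0.0015  0.142 ]
 [ 0.4461 -0.0104  0.142 ]
 [ 0.4425  0.0413  0.142 ]] [0.5095 0.0201 0.142 ]
scene button [310.  226.5] 48.0
[array([0.5911, 0.0331, 0.142 ]), array([0.5943, 0.0284, 0.15  ]), array([0.5982, 0.0225, 0.16  ]), array([0.6013, 0.0177, 0.168 ])]
pan ((284.6615295410156, 213.59231567382812), (56.06369400024414, 16.496618270874023), 29.744882583618164) [[ 0.438  -0.0089  0.142 ]
 [ 0.4224  0.0436  0.142 ]
 [ 0.5851  0.0545  0.142 ]
 [ 0.5969  0.0037  0.142 ]] [0.5106 0.0232 0.142 ]
button tri [0.5944676  0.0269563  0.15157615]
[[271.66369139 167.46169771]]
[[309.75727698 226.53681057]]
[[-9.57149150e-01 -2.67767729e-04  2.89595292e-01]
 [-2.89595342e-01  1.60216110e-03 -9.57147831e-01]
 [-2.07685010e-04 -9.99998681e-01 -1.61105142e-03]]
```

View pics/top0c.png

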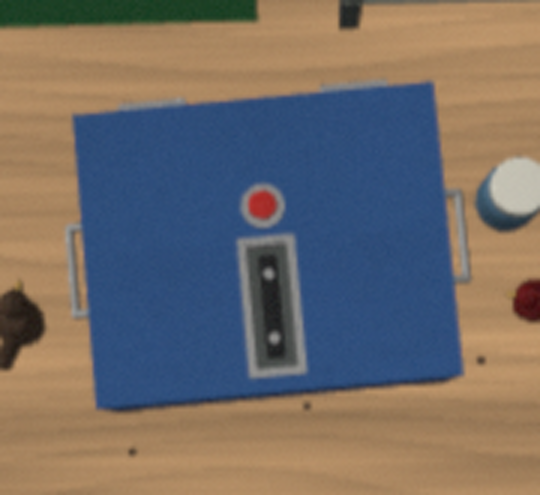

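View pics/scene0c.png

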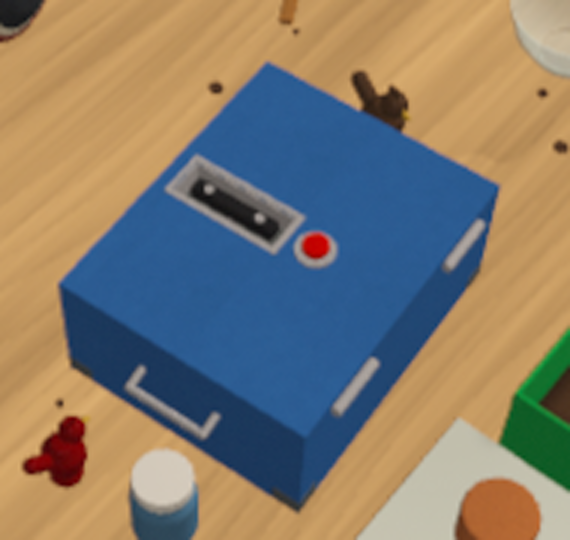

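```bash
cat >> h.py <<'E'
def delta(target):
    s=bot.state(); T=toolmat(); d=T.T@(np.array(target)-s['position']); print('tool shift mm',np.round(d*1000,1),'scaled',np.round(d/.075,3)); a=np.degrees(np.arctan2(T[1,2],T[0,2])); print('z-axis angle',round(a,2)); return d
E
python3 - <<'E'
from h import *
p=eyes.camera_params("wrist"); c,d=ray(p,(283,207)); s=bot.state();T=toolmat()
print("cam in tool",T.T@(c-s['position']),"fwd in tool",T.T@d)
delta([.56,.024,.33]); delta([.595,.0268,.25])
E
```

```text
cam in tool [-8.48887074e-02 -1.42153211e-01 -1.03216745e-04] fwd in tool [0.32490531 0.94574676 0.00176841]
tool shift mm [-542.9  -98.8 -485.5] scaled [-7.239 -1.317 -6.473]
z-axis angle -73.17
tool shift mm [-577.2  -18.8 -477.9] scaled [-7.696 -0.251 -6.372]
z-axis angle -73.17
```

Call:
carry_out:
  targets:
    - [-0.517,-0.094,-0.462,0]
    - [-0.517,-0.094,-0.462,0]
    - [-0.517,-0.094,-0.462,0]
    - [-0.517,-0.094,-0.462,0]
    - [-0.517,-0.094,-0.462,0]
    - [-0.517,-0.094,-0.462,0]
    - [-0.517,-0.094,-0.462,0]
    - [-0.517,-0.094,-0.462,0]
    - [-0.517,-0.094,-0.462,0]
    - [-0.517,-0.094,-0.462,0]
    - [-0.517,-0.094,-0.462,0]
    - [-0.517,-0.094,-0.462,0]
    - [-0.517,-0.094,-0.462,0]
    - [-0.517,-0.094,-0.462,0]
    - [0,0,0,0.0175]
    - [0,0,0,0.0175]
    - [0,0,0,0]
    - [0,0,0,0]
  gripper: 1

```text
t: 2.4
position: [0.56, 0.0232, 0.3298]
orientation: [0.026, -0.027, 0.707, -0.707]
wrist_force: [0.5, -0.0, -0.2]
grip_width: 0.0
```

```bash
python3 - <<'E'
from h import *
s=st(); print(np.round(s['joint_positions'],3)); p=eyes.camera_params("wrist"); np.savez("w1.npz",**p); im=cv2.cvtColor(eyes.capture("wrist"),cv2.COLOR_RGB2BGR); cv2.imwrite("pics/wrist1.png",im); delta([.595,.0268,.25])
E
```

```text
t 2.4 pos [0.56   0.0232 0.3298] F [ 0.51 -0.03 -0.21] M [0.05 0.01 0.02] w 0.0
[-0.091 -0.14   1.638  0.     1.644  1.404]
tool shift mm [-35.2  79.9  -1. ] scaled [-0.47   1.065 -0.013]
z-axis angle -85.71
```

View pics/wrist1.png

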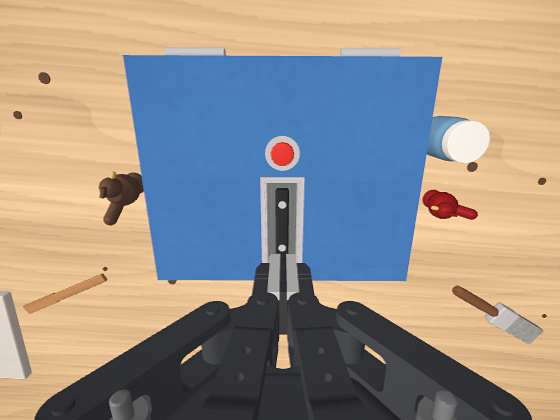

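The wrist view shows the chest square to the tool, the collar at (282,153), and the pan spanning x 261–303 with its top edge at y≈178. The fingertips at (283,285) hide the pan's front part.

```bash
python3 - <<'E'
from h import *
im=cv2.imread("pics/wrist1.png"); p=dict(np.load("w1.npz")); h=cv2.cvtColor(im,cv2.COLOR_BGR2HSV)
red=(((h[...,0]<8)|(h[...,0]>172))&(h[...,1]>150)&(h[...,2]>100)).astype(np.uint8)
c=biggest(red,(240,320,120,175)); e=cv2.fitEllipse(c); print("red",cen(c),e)
gray=((h[...,1]<110)).astype(np.uint8)|red
c2=biggest(cv2.morphologyEx(gray,cv2.MORPH_CLOSE,np.ones((3,3))),(255,312,125,174)); e2=cv2.fitEllipse(c2);print("collar",cen(c2),e2)
for z in(.142,.145): print("collar",z,np.round(onplane(p,e2[0],z),4))
for z in(.152,.16,.168): 
    l=onplane(p,(e[0][0]-e[1][0]/2,e[0][1]),z);r=onplane(p,(e[0][0]+e[1][0]/2,e[0][1]),z)
    print("btn",z,np.round(onplane(p,e[0],z),4),np.linalg.norm(l-r), np.linalg.norm(onplane(p,(e[0][0]-e[1][1]/2,e[0][1]),z)-onplane(p,(e[0][0]+e[1][1]/2,e[0][1]),z)))
print("bboxes",cv2.boundingRect(c),cv2.boundingRect(c2))
# pan edges
for row in (195,210,225,240,250):
    r=np.where(h[row,240:330,1]<110)[0]+240; print(row,r.min(),r.max(),onplane(p,((r.min()+r.max())/2,row),.142))
b=((h[...,0]>100)&(h[...,0]<125)&(h[...,1]>110)).astype(np.uint8)
col=b[:,282]; print("col trans",[i for i in range(1,300) if col[i]!=col[i-1]])
col=b[:,220]; print("col220 trans",[i for i in range(1,300) if col[i]!=col[i-1]])
for n in([220,56],[360,56],[220,280],[360,280],[282,178],[282,56]): print(n,onplane(p,n,.142))
cv2.imwrite("pics/w1c.png",cv2.resize(im[120:290,220:345],None,fx=4,fy=3.5,interpolation=cv2.INTER_CUBIC)[:600])
E
```

```text
red [281.96410256 153.62606838] ((281.9704284667969, 153.6324462890625), (21.932588577270508, 22.776655197143555), 178.92013549804688)
collar [282.01939655 152.81124282] ((282.02423095703125, 152.81570434570312), (34.282814025878906, 34.52289962768555), 113.39544677734375)
collar 0.142 [0.5947 0.0266 0.142 ]
collar 0.145 [0.5951 0.0266 0.145 ]
btn 0.152 [0.5953 0.0267 0.152 ] 0.023539337150865543 0.024445238827776467
btn 0.16 [0.5966 0.0267 0.16  ] 0.022950636886977883 0.02383388267715606
btn 0.168 [0.5978 0.0268 0.168 ] 0.022361936623090224 0.023222526526535663
bboxes (271, 142, 23, 24) (265, 136, 35, 35)
195 260 304 [0.54617577 0.02298339 0.142     ]
210 261 303 [0.5277733  0.02161093 0.142     ]
225 261 303 [0.5087146  0.02018952 0.142     ]
240 261 302 [0.48891818 0.01932604 0.142     ]
250 262 302 [0.47539352 0.01770442 0.142     ]
col trans [56, 136, 171, 177]
col220 trans [56, 280]
[220, 56] [0.68604654 0.09556951 0.142     ]
[360, 56] [ 0.69657999 -0.04401711  0.142     ]
[220, 280] [0.42666248 0.09392878 0.142     ]
[360, 280] [ 0.44009797 -0.08543392  0.142     ]
[282, 178] [0.56628054 0.02448281 0.142     ]
[282, 56] [0.69071058 0.03376286 0.142     ]
```

View pics/w1c.png

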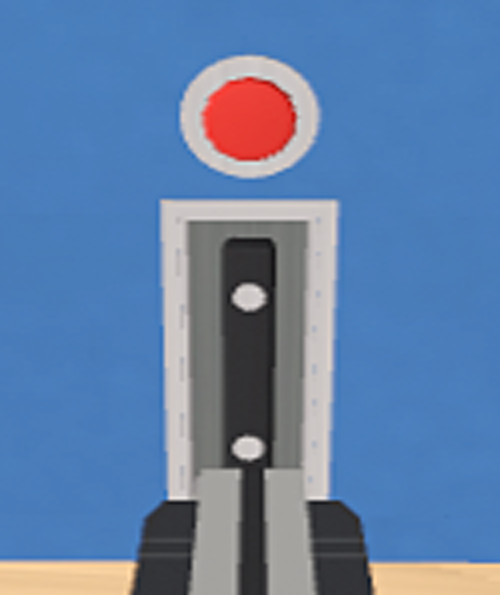

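Call:
carry_out:
  targets:
    - [-0.469,0.5,-0.011,0]
    - [0,0.5,0,0]
    - [0,0.5,0,0]
    - [0,0.3,0,0]
    - [0,0.22,0,0]
    - [0,0,0,0]
    - [0,0,0,0]

```text
t: 3.32
position: [0.5959, 0.0266, 0.1799]
orientation: [-0.027, 0.025, -0.707, 0.707]
wrist_force: [0.3, 0.9, 0.4]
grip_width: 0.0005
```

```bash
python3 - <<'E'
from h import *
st(); p=eyes.camera_params("wrist"); im=cv2.cvtColor(eyes.capture("wrist"),cv2.COLOR_RGB2BGR); cv2.imwrite("pics/wrist2.png",im); delta([.595,.0266,.17])
E
```

```text
t 3.33 pos [0.5959 0.0266 0.1799] F [0.28 0.86 0.41] M [-0.05  0.04 -0.01] w 0.0005
tool shift mm [ 1.1 10.2 -0. ] scaled [ 0.014  0.136 -0.001]
z-axis angle -85.76
```

View pics/wrist2.png

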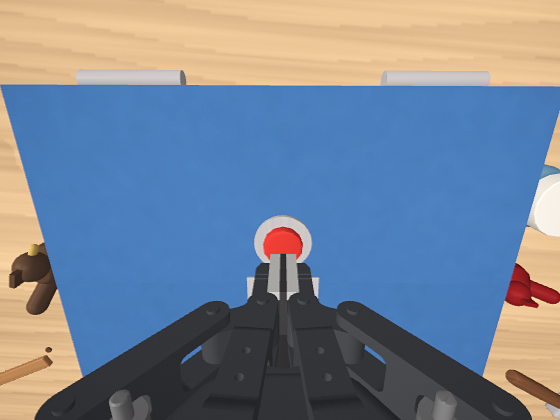

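Fingertips at (283,255) are just above the button (283,240), lined up. I'll descend in small steps and watch the force.

Call:
carry_out:
  targets:
    - [0,0.027,0,0]
    - [0,0.027,0,0]
    - [0,0.027,0,0]
    - [0,0.027,0,0]
    - [0,0,0,0]

```text
t: 4.0
position: [0.5949, 0.0268, 0.17]
orientation: [0.026, -0.026, 0.707, -0.707]
wrist_force: [0.5, -0.2, 1.1]
grip_width: 0.0002
```

Call:
carry_out:
  targets:
    - [0,0.02,0,0]
    - [0,0.02,0,0]
    - [0,0,0,0]

```text
t: 4.38
position: [0.595, 0.0268, 0.1672]
orientation: [0.026, -0.026, 0.707, -0.707]
wrist_force: [-1.0, 0.3, -0.4]
grip_width: -0.0002
```

Call:
carry_out:
  targets:
    - [0,0.013,0,0]
    - [0,0.013,0,0]
    - [0,0,0,0]

```text
t: 4.75
position: [0.5951, 0.0268, 0.1653]
orientation: [0.026, -0.026, 0.707, -0.707]
wrist_force: [0.4, 0.2, -0.3]
grip_width: -0.0002
```

Call:
carry_out:
  targets:
    - [0,0.013,0,0]
    - [0,0.013,0,0]
    - [0,0,0,0]

```text
t: 5.12
position: [0.595, 0.0267, 0.1633]
orientation: [0.026, -0.026, 0.707, -0.707]
wrist_force: [0.4, 0.6, -0.4]
grip_width: -0.0001
```

Call:
carry_out:
  targets:
    - [0,0.013,0,0]
    - [0,0.013,0,0]
    - [0,0,0,0]

```text
t: 5.5
position: [0.595, 0.0267, 0.1614]
orientation: [0.026, -0.026, 0.707, -0.707]
wrist_force: [-0.5, 0.6, -0.0]
grip_width: 0.0002
```

Call:
carry_out:
  targets:
    - [0,0.013,0,0]
    - [0,0.013,0,0]
    - [0,0,0,0]

```text
t: 5.88
position: [0.595, 0.0267, 0.1594]
orientation: [-0.026, 0.026, -0.707, 0.707]
wrist_force: [0.7, 0.0, 0.3]
grip_width: 0.0002
```

Call:
carry_out:
  targets:
    - [0,0.013,0,0]
    - [0,0.013,0,0]
    - [0,0,0,0]

```text
t: 6.25
position: [0.595, 0.0267, 0.1575]
orientation: [0.026, -0.026, 0.707, -0.707]
wrist_force: [0.6, -0.9, -0.4]
grip_width: 0.0002
```

Call:
carry_out:
  targets:
    - [0,0.013,0,0]
    - [0,0.013,0,0]
    - [0,0,0,0]

```text
t: 6.62
position: [0.595, 0.0268, 0.1555]
orientation: [0.026, -0.026, 0.707, -0.707]
wrist_force: [0.3, 0.1, 0.1]
grip_width: -0.0001
```

Call:
carry_out:
  targets:
    - [0,0.013,0,0]
    - [0,0.013,0,0]
    - [0,0,0,0]

```text
t: 7.0
position: [0.595, 0.0267, 0.1536]
orientation: [0.026, -0.026, 0.707, -0.707]
wrist_force: [-0.3, -0.1, 0.6]
grip_width: 0.0005
```

Call:
carry_out:
  targets:
    - [0,0.013,0,0]
    - [0,0.013,0,0]
    - [0,0,0,0]

```text
t: 7.38
position: [0.5953, 0.0267, 0.1526]
orientation: [-0.026, 0.026, -0.707, 0.707]
wrist_force: [-2.7, 0.1, 5.6]
grip_width: 0.0001
```

Call:
carry_out:
  targets:
    - [0,0.013,0,0]
    - [0,0,0,0]

```text
t: 7.62
position: [0.5953, 0.0267, 0.1513]
orientation: [-0.026, 0.026, -0.707, 0.707]
wrist_force: [-2.3, -1.0, 6.2]
grip_width: 0.0003
```

```bash
python3 - <<'E'
from h import *
st(); im=cv2.cvtColor(eyes.capture("scene"),cv2.COLOR_RGB2BGR); cv2.imwrite("pics/s3.png",cv2.resize(im[150:310,210:400],None,fx=4,fy=3.7,interpolation=cv2.INTER_CUBIC)); st()
E
```

```text
t 7.62 pos [0.5953 0.0267 0.1513] F [-2.3  -1.03  6.17] M [0.06 0.46 0.03] w 0.0003
t 7.67 pos [0.5952 0.0268 0.1513] F [-1.9  -0.53  4.37] M [0.02 0.4  0.03] w 0.0001
```

View pics/s3.png

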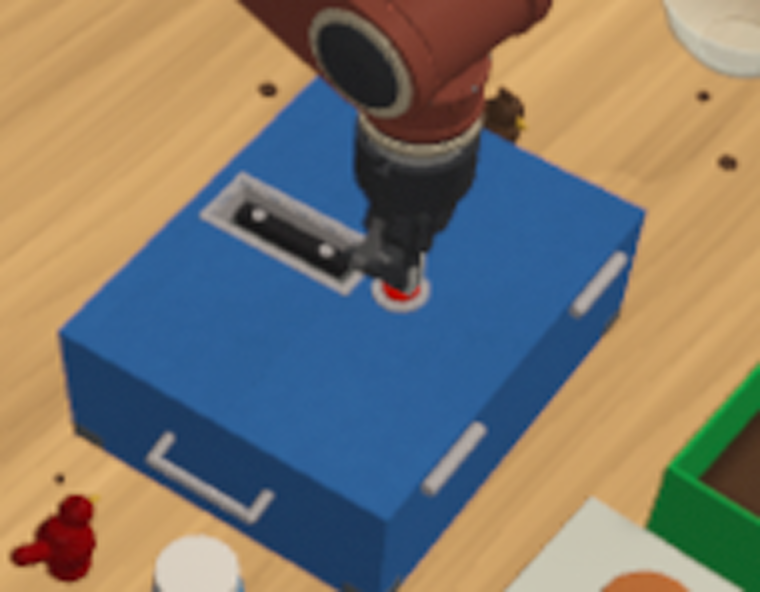

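The scene view shows the tips on the red button (400,290), the handle still sunk. The force has started to rise, so I'll let it settle and read it before going on.

Call:
carry_out:
  targets:
    - [0,0,0,0]
    - [0,0,0,0]

```text
t: 7.92
position: [0.5952, 0.0267, 0.1513]
orientation: [-0.026, 0.026, -0.707, 0.707]
wrist_force: [-3.0, -0.0, 5.7]
grip_width: -0.0
```

Call:
carry_out:
  targets:
    - [0,0.007,0,0]
    - [0,0,0,0]

```text
t: 8.18
position: [0.5952, 0.0267, 0.1506]
orientation: [-0.026, 0.026, -0.707, 0.707]
wrist_force: [-1.9, 0.1, 5.5]
grip_width: 0.0002
```

Call:
carry_out:
  targets:
    - [0,0.007,0,0]
    - [0,0,0,0]

```text
t: 8.43
position: [0.5953, 0.0267, 0.1501]
orientation: [-0.026, 0.026, -0.707, 0.707]
wrist_force: [-1.8, 0.3, 4.7]
grip_width: -0.0
```

Call:
carry_out:
  targets:
    - [0,0.007,0,0]
    - [0,0,0,0]

```text
t: 8.68
position: [0.5953, 0.0267, 0.1497]
orientation: [-0.026, 0.026, -0.707, 0.707]
wrist_force: [-2.2, 0.1, 6.0]
grip_width: 0.0001
```

Call:
carry_out:
  targets:
    - [0,0.007,0,0]
    - [0,0,0,0]

```text
t: 8.93
position: [0.5953, 0.0267, 0.1492]
orientation: [-0.026, 0.026, -0.707, 0.707]
wrist_force: [-1.6, -0.3, 5.0]
grip_width: 0.0002
```

Call:
carry_out:
  targets:
    - [0,0.007,0,0]
    - [0,0,0,0]

```text
t: 9.18
position: [0.5953, 0.0267, 0.1481]
orientation: [-0.026, 0.026, -0.707, 0.707]
wrist_force: [-0.7, 0.5, 3.0]
grip_width: 0.0001
```

```bash
python3 - <<'E'
from h import *
st(); im=cv2.cvtColor(eyes.capture("scene"),cv2.COLOR_RGB2BGR); cv2.imwrite("pics/s4.png",cv2.resize(im[150:310,210:400],None,fx=4,fy=3.7,interpolation=cv2.INTER_CUBIC)); st()
E
```

```text
t 9.18 pos [0.5953 0.0267 0.1481] F [-0.68  0.5   2.95] M [-0.03  0.19  0.02] w 0.0001
t 9.22 pos [0.5953 0.0267 0.1482] F [-1.64  0.18  4.13] M [0.01 0.13 0.01] w 0.0002
```

View pics/s4.png

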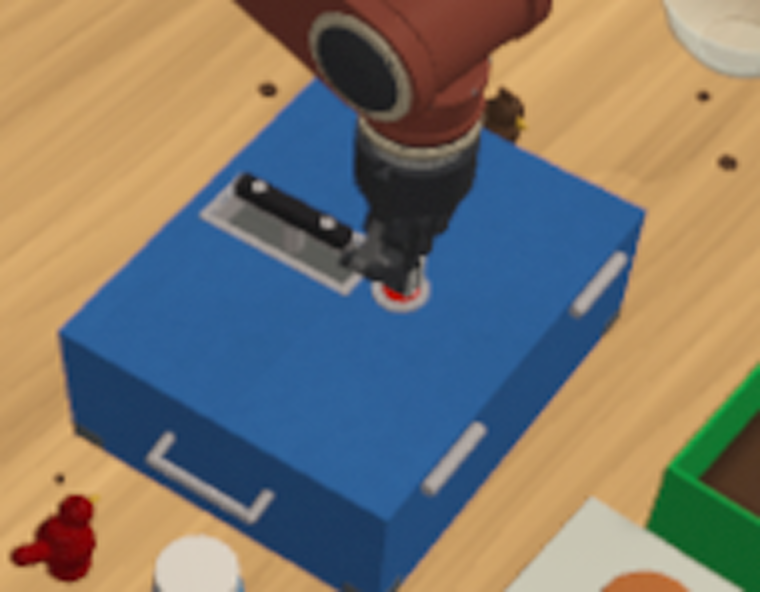

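The handle has popped out: the black bar now stands above its pan at (295,210) in the crop. Retracting, then moving above the handle.

Call:
carry_out:
  targets:
    - [0,-0.2,0,0]
    - [0,-0.5,0,0]
    - [0,-0.6,0,0]
    - [0.4,0,0,0]
    - [0.4,0,0,0]
    - [0.38,0,0,0]
    - [0,0,0,0]

```text
t: 10.1
position: [0.5059, 0.0202, 0.246]
orientation: [-0.026, 0.026, -0.707, 0.707]
wrist_force: [0.4, -0.2, 0.0]
grip_width: -0.0
```

Call:
carry_out:
  targets:
    - [0,0,0,0]
    - [0,0,0,0]
    - [0,0,0,0]
  gripper: -1

```text
t: 10.48
position: [0.5073, 0.0202, 0.2456]
orientation: [0.026, -0.026, 0.707, -0.707]
wrist_force: [-0.4, 0.3, 0.5]
grip_width: 0.0545
```

```bash
python3 - <<'E'
from h import *
s=st(); p=eyes.camera_params("wrist");np.savez("w5.npz",**p); im=cv2.cvtColor(eyes.capture("wrist"),cv2.COLOR_RGB2BGR); cv2.imwrite("pics/w5.png",im); delta([.5072,.02,.151])
pt=eyes.camera_params("top");im=cv2.cvtColor(eyes.capture("scene"),cv2.COLOR_RGB2BGR); cv2.imwrite("pics/s5.png",cv2.resize(im[150:310,210:400],None,fx=4,fy=3.7,interpolation=cv2.INTER_CUBIC))
E
```

```text
t 10.47 pos [0.5073 0.0202 0.2456] F [-0.41  0.29  0.51] M [ 0.03 -0.04 -0.01] w 0.0545
tool shift mm [ 0.  94.6  0.2] scaled [0.    1.261 0.003]
z-axis angle -85.76
```

View pics/w5.png

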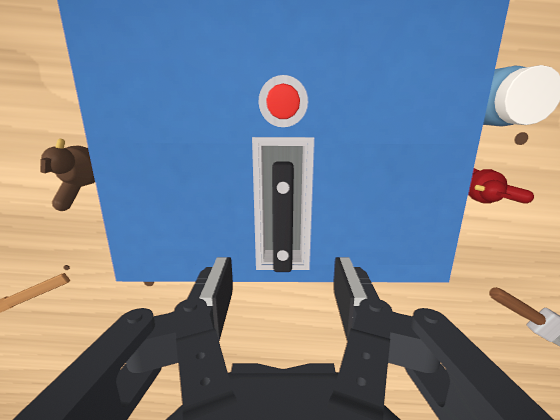

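View pics/s5.png

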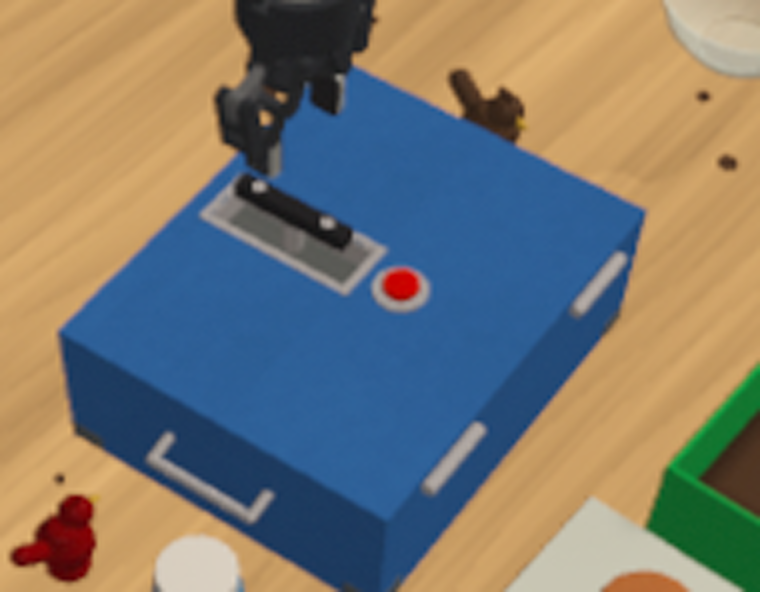

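The handle is fully out, with the bar from (283,162) to (283,272) between the open fingers. I'll check its centre before going down.

```bash
python3 - <<'E'
from h import *
p=dict(np.load("w5.npz"));im=cv2.imread("pics/w5.png")
m=(im.max(2)<70).astype(np.uint8); m=cv2.morphologyEx(m,cv2.MORPH_CLOSE,np.ones((15,7)))
c=biggest(m,(262,306,150,280)); print(cv2.boundingRect(c))
x,y,w,h=cv2.boundingRect(c)
for uv in((x+w/2,y),(x+w/2,y+h),): print([np.round(onplane(p,uv,z),4) for z in(.16,.176)])
for uv in((283,187.5),(283,255.5)): print(onplane(p,uv,.176))
E
```

```text
(272, 162, 22, 110)
[array([0.5505, 0.0233, 0.16  ]), array([0.5535, 0.0235, 0.176 ])]
[array([0.4538, 0.0161, 0.16  ]), array([0.4635, 0.0168, 0.176 ])]
[0.53460992 0.02210258 0.176     ]
[0.47855156 0.01792854 0.176     ]
```

Call:
carry_out:
  targets:
    - [0,0.4,0,0]
    - [0,0.4,0,0]
    - [0,0.25,0,0]
    - [0,0.15,0,0]
    - [0,0.06,0,0]
    - [0,0,0,0]
    - [0,0,0,0]

```text
t: 11.45
position: [0.5075, 0.0201, 0.1523]
orientation: [-0.027, 0.025, -0.707, 0.707]
wrist_force: [-0.1, -1.0, 0.1]
grip_width: 0.0856
```

Call:
carry_out:
  targets:
    - [0,0,0,0]
    - [0,0,0,0]
    - [0,0,0,0]
    - [0,0,0,0]
    - [0,0,0,0]
  gripper: 1

```text
t: 12.08
position: [0.5069, 0.0204, 0.1514]
orientation: [0.026, -0.026, 0.707, -0.706]
wrist_force: [-1.2, 1.2, 1.3]
grip_width: 0.0149
```

```bash
python3 - <<'E'
from h import *
s=st(); print(s['joint_positions'])
im=cv2.cvtColor(eyes.capture("scene"),cv2.COLOR_RGB2BGR); cv2.imwrite("pics/s6.png",cv2.resize(im[150:310,210:400],None,fx=4,fy=3.7,interpolation=cv2.INTER_CUBIC))
E
```

```text
t 12.07 pos [0.5069 0.0204 0.1514] F [-1.21  1.18  1.26] M [ 0.17  0.13 -0.07] w 0.0149
[-1.06871161e-01 -1.70096510e-01  1.96232397e+00  4.11014432e-04
  1.34942382e+00  1.39004468e+00]
```

View pics/s6.png

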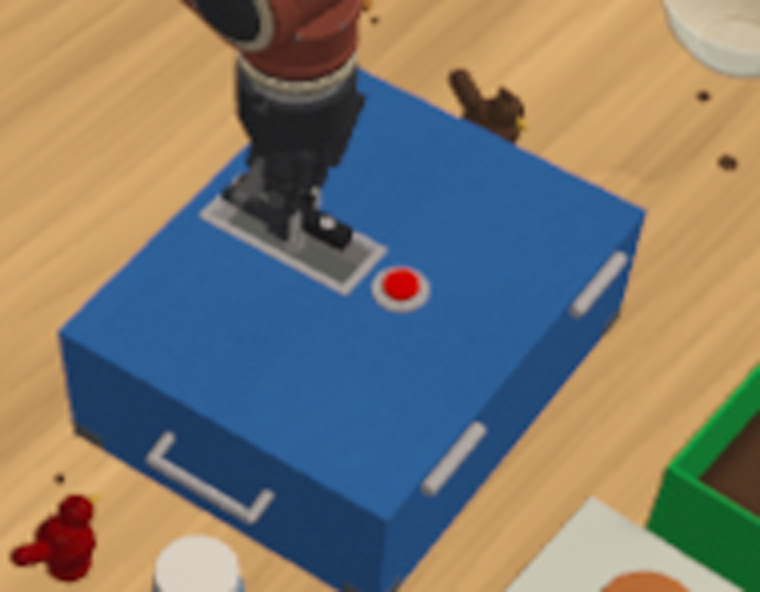

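The bar is gripped, with the pads at mid-bar. Now turning it counter-clockwise: 0.216 × 360 = 77.8° first, then I'll feel for the stop.

Call:
carry_out:
  targets:
    - [0,0,0,-0.016]
    - [0,0,0,-0.02]
    - [0,0,0,-0.02]
    - [0,0,0,-0.02]
    - [0,0,0,-0.02]
    - [0,0,0,-0.02]
    - [0,0,0,-0.02]

```text
t: 13.0
position: [0.5066, 0.0209, 0.1514]
orientation: [0.318, -0.318, 0.632, -0.631]
wrist_force: [-1.3, 3.1, 2.3]
grip_width: 0.0146
```

```bash
python3 - <<'E'
from h import *
st(); delta([.5072,.02,.151])
E
```

```text
t 13.0 pos [0.5066 0.0209 0.1514] F [-1.35  3.15  2.29] M [ 0.4   0.31 -0.1 ] w 0.0146
tool shift mm [0.3 0.4 1. ] scaled [0.004 0.005 0.013]
z-axis angle -36.58
```

Call:
carry_out:
  targets:
    - [0,0,0,-0.02]
    - [0,0,0,-0.02]
    - [0,0,0,-0.02]
    - [0,0,0,-0.02]
    - [0,0,0,0]

```text
t: 13.62
position: [0.5063, 0.021, 0.1511]
orientation: [0.464, -0.464, 0.535, -0.533]
wrist_force: [-2.9, 4.1, 2.3]
grip_width: 0.0147
```

```bash
python3 - <<'E'
from h import *
st(); delta([.5072,.02,.151])
E
```

```text
t 13.62 pos [0.5063 0.021  0.1511] F [-2.93  4.07  2.31] M [0.67 0.5  0.07] w 0.0147
tool shift mm [0.9 0.1 1. ] scaled [0.011 0.002 0.014]
z-axis angle -8.05
```

Call:
carry_out:
  targets:
    - [0,0,0,-0.007]
    - [0,0,0,-0.004]
    - [0,0,0,0]

```text
t: 14.0
position: [0.5063, 0.021, 0.151]
orientation: [0.481, -0.481, 0.519, -0.517]
wrist_force: [-3.4, 3.8, 2.2]
grip_width: 0.0149
```

```bash
python3 - <<'E'
from h import *
st(); delta([.5072,.02,.151])
E
```

```text
t 14.0 pos [0.5063 0.021  0.151 ] F [-3.44  3.83  2.23] M [ 0.61  0.47 -0.62] w 0.0149
tool shift mm [0.9 0.  1. ] scaled [0.012 0.    0.014]
z-axis angle -4.27
```

Call:
carry_out:
  targets:
    - [0,0,0,-0.004]
    - [0,0,0,-0.004]
    - [0,0,0,0]

```text
t: 14.38
position: [0.5062, 0.021, 0.151]
orientation: [0.493, -0.493, 0.508, -0.506]
wrist_force: [-3.2, 4.0, 2.1]
grip_width: 0.0148
```

```bash
python3 - <<'E'
from h import *
st(); delta([.5072,.02,.151])
E
```

```text
t 14.38 pos [0.5062 0.021  0.151 ] F [-3.18  4.03  2.14] M [ 0.66  0.59 -1.48] w 0.0148
tool shift mm [0.9 0.  1. ] scaled [0.012 0.    0.013]
z-axis angle -1.56
```

The stop is clear: torque reached 0.6 N·m at 81.5° and 1.5 N·m at 84°. I'll relax the wind-up, then try a tiny lift to confirm the handle is unlatched.

Call:
carry_out:
  targets:
    - [0,0,0,0.004]
    - [0,0,0,0.003]
    - [0,0,0,0]

```text
t: 14.75
position: [0.5063, 0.021, 0.151]
orientation: [0.483, -0.482, 0.518, -0.516]
wrist_force: [-4.2, 3.9, 3.5]
grip_width: 0.0146
```

Call:
carry_out:
  targets:
    - [0,-0.015,0.003,0]
    - [0,-0.018,0.004,0]
    - [0,0,0,0]

```text
t: 15.12
position: [0.5064, 0.0209, 0.1523]
orientation: [0.483, -0.483, 0.518, -0.515]
wrist_force: [-1.4, 5.8, -3.6]
grip_width: 0.0149
```

```bash
python3 - <<'E'
from h import *
st(); delta([.5072,.02,.151])
E
```

```text
t 15.12 pos [0.5064 0.0209 0.1523] F [-1.37  5.81 -3.61] M [ 0.83  0.29 -0.79] w 0.0149
tool shift mm [0.9 1.3 0.9] scaled [0.012 0.018 0.012]
z-axis angle -3.85
```

Call:
carry_out:
  targets:
    - [-0.008,-0.015,0.004,0.003]
    - [-0.004,-0.018,0.004,0]
    - [0,0,0,0]

```text
t: 15.5
position: [0.5069, 0.021, 0.1551]
orientation: [0.478, -0.48, 0.521, -0.52]
wrist_force: [-3.9, 2.2, -6.3]
grip_width: 0.0146
```

```bash
python3 - <<'E'
from h import *
st(); delta([.5072,.02,.151])
E
```

```text
t 15.5 pos [0.5069 0.021  0.1551] F [-3.94  2.18 -6.31] M [ 0.42  0.96 -0.41] w 0.0146
tool shift mm [1.  4.1 0.4] scaled [0.013 0.055 0.006]
z-axis angle -4.78
```

It rises freely: 4 mm at about 6 N, where a latched lid would show about 25 N. Continuing along the hinge arc.

Call:
carry_out:
  targets:
    - [-0.002,-0.05,0.013,0]
    - [-0.002,-0.05,0.014,0]
    - [-0.002,-0.055,0.015,0]
    - [0,0,0,0]

```text
t: 16.0
position: [0.5098, 0.0213, 0.1672]
orientation: [0.478, -0.48, 0.521, -0.519]
wrist_force: [-5.8, 2.6, -6.6]
grip_width: 0.0147
```

```bash
python3 - <<'E'
from h import *
st()
im=cv2.cvtColor(eyes.capture("scene"),cv2.COLOR_RGB2BGR); cv2.imwrite("pics/s7.png",cv2.resize(im[150:310,210:400],None,fx=4,fy=3.7,interpolation=cv2.INTER_CUBIC))
E
```

```text
t 16.0 pos [0.5098 0.0213 0.1672] F [-5.76  2.64 -6.58] M [ 0.38  2.04 -0.26] w 0.0147
```

View pics/s7.png

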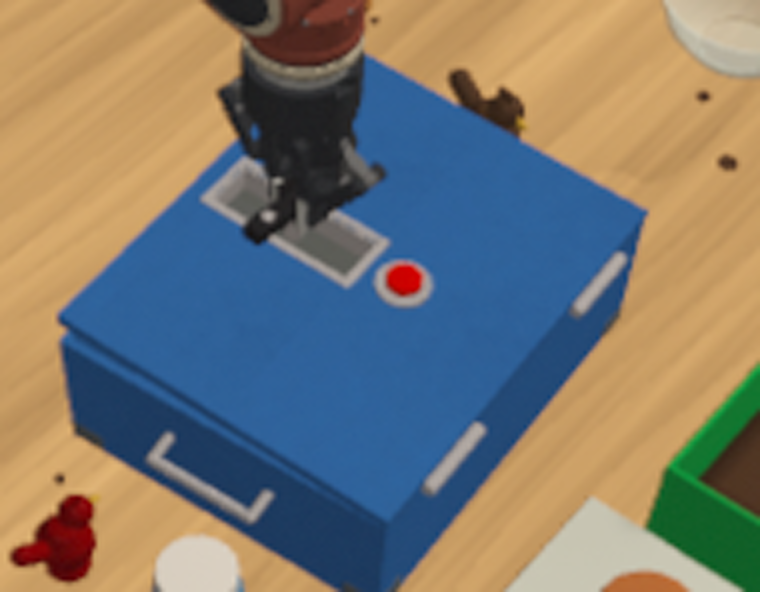

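The lid is opening, with a gap visible along its left side. The bar has turned crosswise. Continuing.

Call:
carry_out:
  targets:
    - [-0.003,-0.053,0.017,0]
    - [-0.003,-0.053,0.018,0]
    - [-0.003,-0.053,0.019,0]
    - [-0.003,-0.053,0.02,0]
    - [0,0,0,0]

```text
t: 16.68
position: [0.5144, 0.0216, 0.1821]
orientation: [0.477, -0.481, 0.522, -0.518]
wrist_force: [-5.7, 2.5, -8.8]
grip_width: 0.0153
```

```bash
python3 - <<'E'
from h import *
st(); delta([.5072,.02,.151])
E
```

```text
t 16.68 pos [0.5144 0.0216 0.1821] F [-5.71  2.47 -8.85] M [ 0.22  2.67 -0.2 ] w 0.0153
tool shift mm [ 2.2 31.1 -6.8] scaled [ 0.029  0.415 -0.091]
z-axis angle -4.73
```

Call:
carry_out:
  targets:
    - [-0.003,-0.053,0.022,0]
    - [-0.003,-0.053,0.023,0]
    - [-0.003,-0.053,0.024,0]
    - [-0.003,-0.053,0.025,0]
    - [0,0,0,0]
    - [0,0,0,0]

```text
t: 17.42
position: [0.5204, 0.0219, 0.197]
orientation: [0.476, -0.482, 0.523, -0.518]
wrist_force: [-6.8, 2.4, -10.5]
grip_width: 0.015
```

```bash
python3 - <<'E'
from h import *
st(); delta([.5072,.02,.151])
im=cv2.cvtColor(eyes.capture("scene"),cv2.COLOR_RGB2BGR); cv2.imwrite("pics/s8f.png",im);cv2.imwrite("pics/s8.png",cv2.resize(im[150:310,210:400],None,fx=4,fy=3.7,interpolation=cv2.INTER_CUBIC))
im=cv2.cvtColor(eyes.capture("top"),cv2.COLOR_RGB2BGR); cv2.imwrite("pics/t8f.png",im)
E
```

```text
t 17.43 pos [0.5204 0.0219 0.197 ] F [ -6.85   2.4  -10.47] M [ 0.19  3.19 -0.12] w 0.015
tool shift mm [  3.   46.1 -12.5] scaled [ 0.039  0.615 -0.166]
z-axis angle -4.73
```

View pics/s8.png

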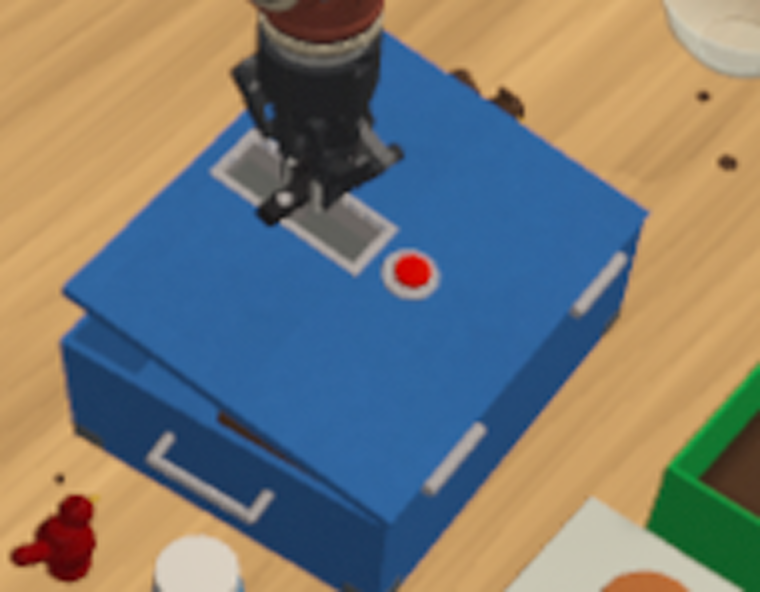

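```bash
cat >> h.py <<'E'
a=np.radians(4.25); CX=np.array([np.cos(a),np.sin(a),0]); CY=np.array([-np.sin(a),np.cos(a),0])
HG=np.array([.595,.0266,0])+.097*CX+np.array([0,0,.130])
def lidpt(x,y,z,th): # relative to hinge
    return HG+CX*(x*np.cos(th)+z*np.sin(th))+CY*y+np.array([0,0,-x*np.sin(th)+z*np.cos(th)])
E
python3 - <<'E'
from h import *
p=eyes.camera_params("scene")
for th in(0,.2,.23,.25,.27,.29): print(th,np.round(proj(p,[lidpt(-.26,-.16,.012,th),lidpt(-.097,0,.012,th),lidpt(-.26,-.16,0,th)]),1).tolist())
im=cv2.imread("pics/s8f.png");h=cv2.cvtColor(im,cv2.COLOR_BGR2HSV)
red=(((h[...,0]<8)|(h[...,0]>172))&(h[...,1]>150)&(h[...,2]>100)).astype(np.uint8)
print(cen(biggest(red,(290,335,200,240))))
im0=cv2.imread("pics/scene0.png")
cv2.imwrite("pics/s8c.png",np.hstack([cv2.resize(i[210:260,215:275],None,fx=6,fy=6,interpolation=cv2.INTER_CUBIC) for i in(im0,im)]))
E
```

```text
0 [[223.7, 239.9], [309.6, 228.8], [224.1, 242.5]]
0.2 [[224.4, 230.0], [311.4, 225.4], [224.0, 232.2]]
0.23 [[224.8, 228.7], [311.8, 225.0], [224.3, 230.8]]
0.25 [[225.1, 227.8], [312.0, 224.7], [224.5, 229.9]]
0.27 [[225.4, 227.0], [312.3, 224.4], [224.8, 229.0]]
0.29 [[225.8, 226.2], [312.6, 224.2], [225.1, 228.2]]
[312.70877193 222.9754386 ]
```

View pics/s8c.png

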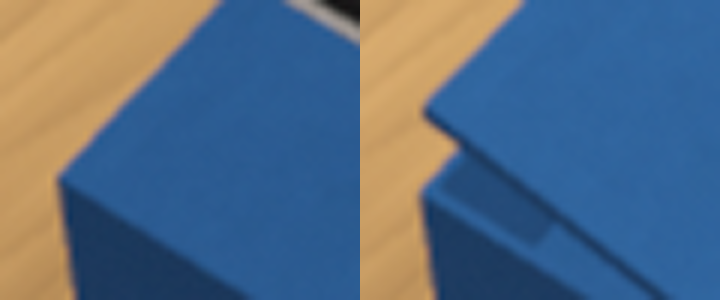

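The scene view puts the lid at about 0.255 rad, and the TCP height gives 0.259. I'll lift 2–3 mm more, then let go.

Call:
carry_out:
  targets:
    - [-0.001,-0.018,0.009,0]
    - [-0.001,-0.018,0.009,0]
    - [0,0,0,0]
    - [0,0,0,0]

```text
t: 18.02
position: [0.5211, 0.022, 0.1986]
orientation: [0.475, -0.483, 0.523, -0.517]
wrist_force: [-8.0, 2.4, -13.1]
grip_width: 0.0145
```

Call:
carry_out:
  targets:
    - [0,0,0,0]
    - [0,0,0,0]
    - [0,0,0,0]
    - [0,0,0,0]
    - [0,0,0,0]
    - [0,0,0,0]
  gripper: -0.2

```text
t: 18.77
position: [0.5254, 0.022, 0.2024]
orientation: [-0.479, 0.479, -0.52, 0.52]
wrist_force: [-0.4, 0.5, 0.4]
grip_width: 0.0513
```

```bash
python3 - <<'E'
from h import *
st()
im=cv2.cvtColor(eyes.capture("scene"),cv2.COLOR_RGB2BGR); cv2.imwrite("pics/s9f.png",im);cv2.imwrite("pics/s9.png",cv2.resize(im[150:310,210:400],None,fx=4,fy=3.7,interpolation=cv2.INTER_CUBIC))
im0=cv2.imread("pics/scene0.png")
cv2.imwrite("pics/s9c.png",np.hstack([cv2.resize(i[210:260,215:275],None,fx=6,fy=6,interpolation=cv2.INTER_CUBIC) for i in(im0,im)]))
E
```

```text
t 18.77 pos [0.5254 0.022  0.2024] F [-0.38  0.53  0.37] M [ 0.01  0.02 -0.01] w 0.0513
```

View pics/s9.png

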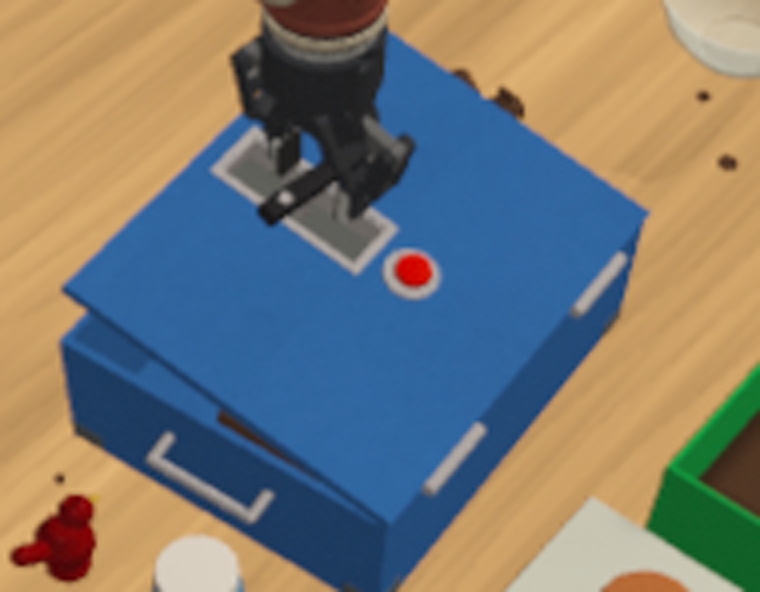

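View pics/s9c.png

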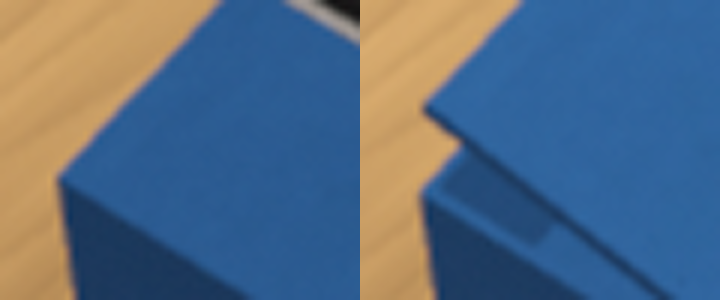

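Released at about 0.268 rad (the corner moved up 12.8 px), with the lid holding. Withdrawing straight up.

Call:
carry_out:
  targets:
    - [0,-0.15,0,0]
    - [0,-0.4,0,0]
    - [0,-0.6,0,0]
    - [0,-0.6,0,0]
    - [0,0,0,0]
    - [0,0,0,0]

```text
t: 19.58
position: [0.5252, 0.022, 0.3335]
orientation: [-0.479, 0.479, -0.52, 0.52]
wrist_force: [-0.3, -0.5, 0.1]
grip_width: 0.0516
```

```bash
python3 - <<'E'
from h import *
st(); pw=eyes.camera_params("wrist")
w=cv2.cvtColor(eyes.capture("wrist"),cv2.COLOR_RGB2BGR); cv2.imwrite("pics/w10.png",w)
im=cv2.cvtColor(eyes.capture("scene"),cv2.COLOR_RGB2BGR); cv2.imwrite("pics/s10.png",im)
cv2.imwrite("pics/s10c.png",cv2.resize(im[150:310,210:400],None,fx=4,fy=3.7,interpolation=cv2.INTER_CUBIC))
np.savez("w10.npz",**pw)
E
```

```text
t 19.57 pos [0.5252 0.022  0.3335] F [-0.32 -0.55  0.1 ] M [0.01 0.03 0.06] w 0.0516
```

View pics/w10.png

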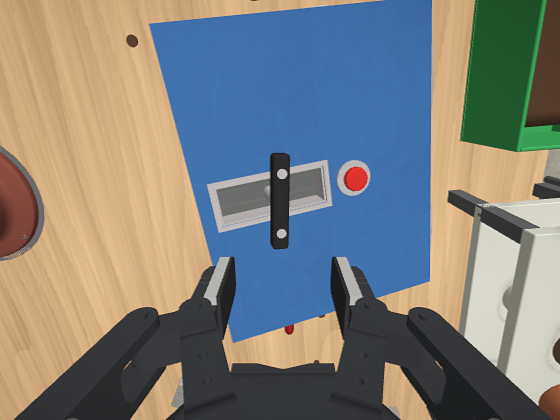

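View pics/s10c.png

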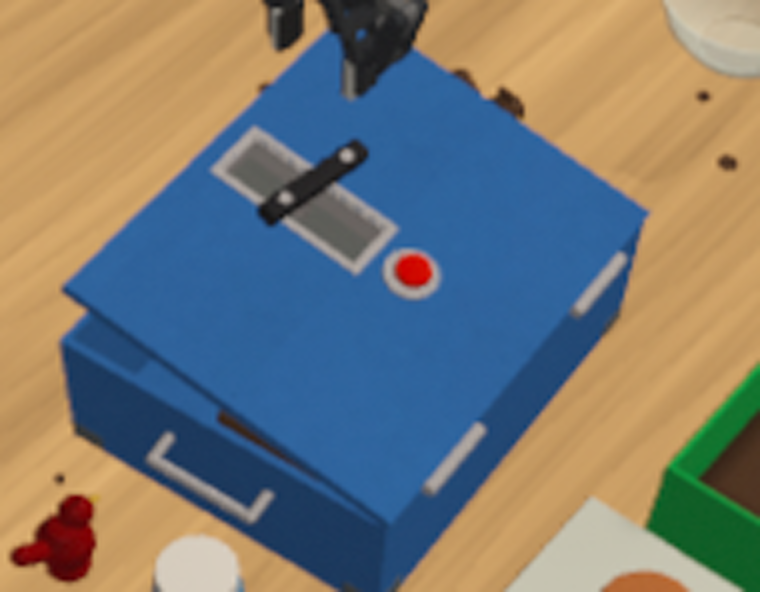

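The wrist view shows the bar across the pan, with its end dots at (282,174) and (281,234). The scene view shows the lid standing open. I'll check the turn angle and lid angle numerically.

```bash
python3 - <<'E'
from h import *
p=dict(np.load("w10.npz"))
im=cv2.imread("pics/w10.png")
m=(im.min(2)>150).astype(np.uint8); k=np.zeros_like(m)
ds=[cen(biggest(m,r)) for r in((274,290,165,183),(273,290,226,242))]; print(ds)
for th in(.25,.27,.29):
    n=lidpt(0,0,1,th)-lidpt(0,0,0,th); o=lidpt(0,0,.046,th); ex=lidpt(1,0,0,th)-lidpt(0,0,0,th)
    P=[]
    for uv in ds:
        c,d=ray(p,uv); P.append(c+d*(n@(o-c))/(n@d))
    v=P[0]-P[1]; ang=np.arctan2(v@CY,v@ex); print(th,"turn",ang%np.pi,"len",np.linalg.norm(v),"centre rel hinge",(np.mean(P,0)-HG)@ex)
    print(" corners",np.round(proj(p,[lidpt(-.26,-.16,.012,th),lidpt(-.26,.16,.012,th)]),1).tolist())
E
```

```text
[array([281.5, 173.5]), array([281.02588997, 233.10355987])]
0.25 turn 1.3991742603407147 len 0.056211341475649663 centre rel hinge -0.1848225852817059
 corners [[233.2, 342.2], [148.2, 24.6]]
0.27 turn 1.3982829115589792 len 0.055322226243382545 centre rel hinge -0.18650542003809895
 corners [[233.9, 345.3], [147.4, 22.6]]
0.29 turn 1.3973139794103049 len 0.05442364810623269 centre rel hinge -0.18827386383050002
 corners [[234.6, 348.6], [146.7, 20.5]]
```

```bash
python3 - <<'E'
from h import *
ims=cv2.imread("pics/s10.png"); imw=cv2.imread("pics/w10.png")
def red(im,roi):
    h=cv2.cvtColor(im,cv2.COLOR_BGR2HSV); return cen(biggest((((h[...,0]<8)|(h[...,0]>172))&(h[...,1]>150)&(h[...,2]>100)).astype(np.uint8),roi))
p=dict(np.load("w10.npz")); s=eyes.camera_params("scene")
b=red(ims,(290,335,200,240)); w=red(imw,(335,375,155,200)); X=tri([ray(s,b),ray(p,w)]); print("button",b,w,X,proj(s,X),proj(p,X))
r=X-HG; print("rel",r@CX,r[2],"angle",np.arctan2(r[2],-(r@CX))-np.arctan2(.0215,.097))
crop=imw[320:365,215:255]; crop2=imw[5:45,135:175]
cv2.imwrite("pics/w10c.png",np.hstack([cv2.resize(crop[:40],(400,400),interpolation=cv2.INTER_CUBIC),cv2.resize(crop2,(400,400),interpolation=cv2.INTER_CUBIC)]))
E
```

```text
button [312.95438596 222.56491228] [355.39570425 178.41594382] [0.60219024 0.02818412 0.17513893] [[312.8688208  222.56170302]] [[355.57150642 178.2817705 ]]
rel -0.08971213250420054 0.04513893083449594 angle 0.2480437518511856
```

View pics/w10c.png

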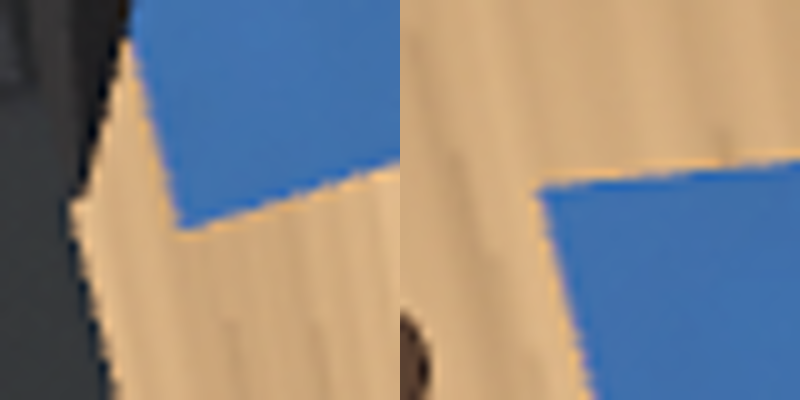

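Lid angle estimates: 0.257 from the wrist-view corners, 0.25 from the button and 0.268 from the scene corner. That puts the front edge about 66 mm up, which is "about 7 cm". I'll check the bystanders and hand in.

```bash
python3 - <<'E'
from h import *
t=cv2.cvtColor(eyes.capture("top"),cv2.COLOR_RGB2BGR); a=cv2.imread("pics/top0.png")
d=(cv2.absdiff(cv2.GaussianBlur(t,(5,5),0),cv2.GaussianBlur(a,(5,5),0)).max(2)>40).astype(np.uint8)
n,l,s,c=cv2.connectedComponentsWithStats(d); print([x.tolist() for x in s[1:] if x[4]>8])
cv2.imwrite("pics/t11.png",t); st(); bot.job_done()
E
```

```text
[[176, 129, 137, 291, 14735], [334, 167, 9, 53, 181], [211, 177, 6, 55, 194], [273, 190, 4, 3, 10], [264, 203, 5, 8, 34], [268, 215, 19, 11, 139], [249, 307, 24, 9, 117], [287, 306, 31, 56, 722], [254, 318, 34, 15, 72], [336, 332, 224, 88, 9026], [245, 344, 28, 18, 295], [242, 358, 48, 8, 119], [288, 377, 21, 12, 35], [326, 397, 6, 23, 80], [285, 398, 32, 22, 162], [282, 404, 12, 16, 129]]
t 19.73 pos [0.5246 0.0221 0.3316] F [ 0.41  0.76 -0.21] M [0.04 0.03 0.02] w 0.0514
the job is handed in; nothing more can be done
```

View pics/t11.png

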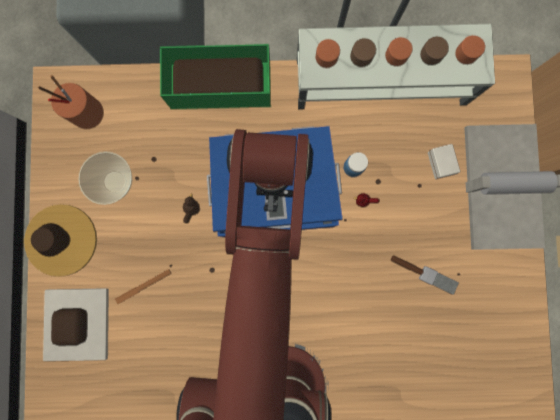

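The chest is open and the job is handed in at about 19.7 s. I pressed the button gently until the handle popped out, turned the handle to its stop, raised the lid by it, let go and withdrew upwards.

- **Forces:** the highest reading was about 6 N on the button and 13 N while raising the lid. These are readings at the end of each move, not continuous peaks.
- **Handle:** it measures 1.398 rad, against 1.40 at the stop. I also felt the stop while turning.
- **Lid:** it stayed where I left it. My angle estimates disagree slightly, from 0.25 to 0.268 rad, which puts the front edge about 64–69 mm up, a little under 7 cm.
- **Other things on the table:** comparing the top view before and after shows changes only at the arm and the chest. The clay bird lies inside the changed area's bounding box, so I checked it by eye, and it stands where it was.
- **Robot:** wrist force read about zero, with the gripper some 13 cm clear of the handle.

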